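# Select the green speed on the specimen grinder

### The job

On the grinder, push the speed lever with the fingertips out of its park slot, along the crossbar of the H-gate and fully home into the slot marked by the green disc, without entering any of the slots with other colours. Only push it, first one way and then another: do not pinch it between the fingers, do not force it against the gate, and leave everything lying about where it is. Finish with the hand clear of the lever.

Things in the scene. Friction and masses are not known exactly. Their poses are not given: they have to be found in the camera images.
- grinder: white bench grinder-polisher, fixed. Origin on the table under the centre of its H-gate; x runs to the far side, y to the left, z up (yaw within 0.4 rad). The gate is a steel plate, 128 mm (x) by 108 mm (y), its top at z = 123 mm, on a console 210 x 230 mm with its deck at 115 mm. To the left (y above 110 mm) is the casing, 90 mm high, with a disc in a black bowl up to 128 mm high
- gate (a point): centre of the gate's top, axes as the grinder's. A 17 mm wide crossbar runs along y; at its ends (y = +32, -32 mm) lanes along x each have a far (+x) and a near (-x) slot, as in an H. A fifth slot without a disc, park, leads from the middle to the near side only. Slots, 16 mm wide, let the shaft's centre go to x = +30 or -30 mm; walls stop the lever everywhere else, also at the crossbar's ends
- grip (a point): centre of the lever's black square grip with a white top: 32 mm across its faces, 72 mm tall, bare shaft below. It lies 170 mm along the lever from the pivot, which is below the gate's centre, 15 mm above the table; so the grip's centre is some 175 to 185 mm and its top some 210 to 224 mm above the table. It moves about 48 mm from the middle to a slot's end and 50 mm to a lane
- shaft (a point): point on the axis of the lever's 12 mm steel shaft at the level of the gate plate (104 mm along the lever from the pivot)
- shift_fore (a joint): lean of the lever along the grinder's x, rad: 0 in the crossbar, about +0.28 at the end of a far slot, -0.28 at the end of a near slot. Friction holds it where it is left; moving it takes about 2 N at the grip. It starts in the park slot, between -0.275 and -0.17
- shift_side (a joint): lean of the lever along the grinder's y, rad: 0 in the middle (park), about +0.31 in the left lane, -0.31 in the right lane. Same friction
- grip_near: the grip's near face, a rubber pad 24 mm wide, 70 mm tall and 4 mm thick looking to the grinder's -x; origin at the pad's centre
- grip_far: the grip's far face, a rubber pad 24 mm wide, 70 mm tall and 4 mm thick looking to the grinder's +x; origin at the pad's centre
- grip_left: the grip's left face, a rubber pad 24 mm wide, 70 mm tall and 4 mm thick looking to the grinder's +y; origin at the pad's centre
- grip_right: the grip's right face, a rubber pad 24 mm wide, 70 mm tall and 4 mm thick looking to the grinder's -y; origin at the pad's centre
- mark_green: flat green disc, 18 mm across, on the gate plate just beyond the closed end of one slot: 50 mm to the far or near side (x) and 32 mm to the left or right (y) of the gate's centre. Which of the four slots it marks changes from run to run. Origin at its underside
- mark_red: flat red disc, 18 mm across, on the gate plate just beyond the closed end of one slot: 50 mm to the far or near side (x) and 32 mm to the left or right (y) of the gate's centre. Which of the four slots it marks changes from run to run. Origin at its underside
- mark_yellow: flat yellow disc, 18 mm across, on the gate plate just beyond the closed end of one slot: 50 mm to the far or near side (x) and 32 mm to the left or right (y) of the gate's centre. Which of the four slots it marks changes from run to run. Origin at its underside
- mark_blue: flat blue disc, 18 mm across, on the gate plate just beyond the closed end of one slot: 50 mm to the far or near side (x) and 32 mm to the left or right (y) of the gate's centre. Which of the four slots it marks changes from run to run. Origin at its underside
- puck_deck: loose black mounted specimen, 30 mm across, 20 mm tall, on the console's deck right of the gate; origin at the centre of its underside
- puck_case: loose dark red mounted specimen, 30 mm across, 20 mm tall, on the grinder's lower casing; origin at the centre of its underside
- wash_bottle: loose white bottle with red cap, 60 mm across, 150 mm tall, on the table right of the console; origin at the centre of its underside
- specimen_tray: loose blue divided tray, 110 x 100 x 30 mm, on the table right of the console; origin at the centre of its underside
- puck_tray: loose black mounted specimen, 30 mm across, 20 mm tall, in the tray; origin at the centre of its underside
- screwdriver: loose screwdriver lying on the table right of the tray; origin at the middle of its underside

How it is judged:
By the outcome, as a careful person would: the job done as asked, in the order asked, and still so for the second after the job is handed in, with the robot touching nothing.
It also fails if it takes over 48 s, if anything falls off the work surface, if the arm or the gripper's body presses on something with over 40 N, if the wrist force passes 120 N, or if a joint passes its speed limit or range.

### The arm

A 6-joint arm with a two-finger parallel gripper is mounted at the origin on the work surface. World frame = base frame: x ahead of the robot, y to its left, z up, the work surface at z = 0. Lengths are in m, angles in rad, forces in N, time in s.
With the tool pointing down it reaches from about 0.275 to 0.75 m from the base axis. Payload 10.2 kg.
Tool frame: the origin (TCP) lies between the finger pads; the fingertips stand manip.tip_reach ahead of it and the grasp point (between the pads) lies 8 mm behind it (manip.tip_reach is the distance from the TCP to the fingertips, in m); z points along the fingers, y is the line along which they close (so a half turn about z gives the same grasp; the last joint's range is limited). The gripper opens to 85 mm and grips with 20 to 120 N. Pads are 22 mm wide; open, the fingers measure 114 mm over their backs; the gripper's body (76 mm by 85 mm) begins 54 mm behind the grasp point. The pads swing forward as they close: fully open they stand 13 mm farther back than shut.
Start: joints at [-1.34, 0.313, 1.498, -0, 1.331, -0.223], TCP at [0.23, -0.472, 0.213] pointing down, gripper open.
Joint ranges: [-2.94, 2.94], [-0.97, 2.17], [0.19, 2.56], [-1.23, 4.37], [0.02, 3.11], [-2.88, 2.88]. Speed limits (rad/s): [2.39, 2.39, 3.01, 3.14, 3.14, 3.14].

### API

Orientations are given as a unit quaternion [x, y, z, w].
In Python, from cell import manip gives the robot as it stands.
- The arm moves only by the shell command python3 -m inch 'ROWS' [OPENING]. ROWS is JSON, a list of rows, each an object with "offset": the shift along the tool's x, y, z each as a share of 400 mm, from -1 to 1, a list of three; "rotation": the turn, a rotation vector about the tool's x, y, z each as a share of 90 degrees, from -1 to 1, a list of three. In form: [{"offset": [dx, dy, dz], "rotation": [wx, wy, wz]}, ...]. A call has 1 to 20 rows; each row is the pose to reach, as a shift and turn from the pose commanded when the call began, along the tool's axes at that moment; what a row does not reach only later rows make up. A row lasts 1/12 s, in which the tool goes at most 41.7 mm and 7.16 degrees, less where a joint would pass 70% of its speed; a pose out of reach is approached as far as the arm can. A call with a number of a shift or a turn outside -1 to 1 is refused whole. A call with a gripper value outside its range is refused whole. OPENING is the gripper's target within -1 to 1 (fully open at 1, half-way at 0, shut at -1), set as the call begins (- or left out, the last holds). The fingers move at their own pace and stop on an object; the grip force is fixed at half the most. Time passes only in rows, so rows that repeat a pose let the fingers close. It gives the time, the measured TCP pose, the force, the opening and the grip force at its end, in the units of the state.
- manip.read_state(): the state, without advancing time (a new reading comes with each control period).
- manip.get_image(name): name is "scene" or "top" or "wrist"; returns a dict with "image" (400x640x3 uint8, red, green, blue), "z_map" (400x640 float32, m along the optical axis (not along the pixel's ray), 0 where there is no reading), "fx", "fy", "cx", "cy" (pixels), "extrinsics" (4x4, takes a point from camera to world coordinates). Camera axes: x right, y up, looking along -z (the intrinsics and any distortion apply to the point x, -y, -z); pixel columns grow to the right and rows downward; lengths in m; the calibration is good to about 2 mm. A picture is of the moment at which its call begins.
- manip.hand_in(): hands the job in; it is judged then, once.
Trained networks look in the newest picture that a camera, given by its name, has taken for a name from the list of things; names that differ only in an ending like _2 or _b are one class to them, and where a whole thing is asked for, a point or a joint stands for the part that bears it (a point fixed in the world has none). Each returns a list of dicts, best first, with "p" (0 to 1); they miss things now and then, are a little off and sometimes report something else, mostly with a low value. They report only what shows in the picture. A call takes as long as a camera call.
- manip.masks_of(camera, query): "region" (400x640 bool, what is visible of it) and "box" ([left, top, right, bottom] in pixels, round what is visible of it).
The state is a dict: "time": time; "joints": joint angles; "dq": joint speeds; "tau": joint torques, N m; "eef_pos": TCP position; "ee_rot": TCP orientation; "force": force on the tool from outside, world axes, zero at the start; "torque": the same for the moment, N m; "gripper_width": finger opening in m; "grasp_force": force on a finger pad.
Only numpy, scipy, OpenCV 4.12 (cv2) and the standard library are available. Lean on these libraries where they do the work, as an engineer would, in place of code of your own. Each camera call takes 0.05 s, during which the arm holds its last target. There are 200 camera calls.

## Working session

There is one attempt and no reset: what is moved stays moved. The work goes in short steps, Python scripts to look and compute and a shell command to move; the robot and the scene stay as the last step left them, time stands still between calls to the robot, and variables do not carry over. Pictures are saved under pics/ and viewed, at most 10 in all, crops included, and the job is handed in when it is done.

```bash
ls; mkdir -p pics; cat > h.py <<'E'
import numpy as np,cv2
from cell import manip
def pts(im,mask):
    v,u=np.nonzero(mask&(im["z_map"]>0)); z=im["z_map"][v,u]
    x=(u-im["cx"])/im["fx"]*z; y=(v-im["cy"])/im["fy"]*z
    P=np.c_[x,-y,-z,np.ones(len(z))]
    return (P@np.array(im["extrinsics"]).T)[:,:3]
E
python3 - <<'E'
from h import *
print(manip.tip_reach, manip.read_state())
for c in("top","scene"):
    im=manip.get_image(c); cv2.imwrite(f"pics/{c}0.png",im["image"][:,:,::-1])
    for q in["mark_green","mark_red","mark_yellow","mark_blue","grip","puck_deck","wash_bottle","puck_case"]:
        for d in manip.masks_of(c,q)[:1]:
            P=pts(im,d["region"]); print(c,q,round(d["p"],2),d["box"],np.median(P,0).round(4),P[:,2].max().round(3) if len(P) else None)
E
```

```text
pics
0.011 {'time': 0.0, 'joints': array([-1.34042851e+00,  3.13440447e-01,  1.49845369e+00,  1.24935146e-05,
        1.33099065e+00, -2.23373026e-01]), 'dq': array([-2.67676995e-04, -5.53732141e-05, -1.04455438e-04, -1.67932405e-03,
       -9.37402490e-04,  6.28944266e-04]), 'tau': array([-2.02954601e-03, -4.12272727e+01, -2.59746730e+01, -3.82547305e-04,
        3.97802331e-03, -1.60205724e-05]), 'eef_pos': array([ 0.23006208, -0.47159123,  0.21203373]), 'ee_rot': array([ 9.74375231e-01,  2.24927749e-01,  3.80744779e-06, -6.46086974e-04]), 'force': array([ 0.67087312, -0.18975315, -0.64782699]), 'torque': array([ 0.00160761,  0.03442823, -0.03371279]), 'grasp_force': 0.0, 'gripper_width': 0.08546776432811896}
top mark_green 0.27 [387.1, 164.9, 421.6, 199.3] [ 0.5975 -0.2503  0.1038] 0.154
top mark_yellow 0.68 [398.7, 192.7, 460.1, 256.7] [ 0.5056 -0.3222  0.0067] 0.036
top mark_blue 0.53 [327.9, 234.1, 337.0, 246.3] [ 0.4785 -0.0908  0.1267] 0.131
top grip 0.83 [335.1, 214.2, 359.2, 236.3] [ 0.5001 -0.1156  0.2187] 0.226
top puck_deck 0.56 [356.1, 163.9, 369.7, 177.7] [ 0.6127 -0.1579  0.1363] 0.14
top wash_bottle 0.73 [385.0, 163.9, 422.7, 200.2] [ 0.5975 -0.2508  0.1026] 0.154
top puck_case 0.76 [281.8, 290.8, 294.1, 306.7] [ 0.3714 -0.0064  0.1112] 0.115
scene mark_yellow 0.59 [299.6, 222.7, 312.0, 232.6] [ 0.572  -0.0534  0.1243] 0.13
scene grip 0.97 [298.8, 140.9, 325.4, 193.4] [ 0.5117 -0.1084  0.1917] 0.223
scene puck_deck 0.62 [240.9, 191.3, 258.6, 210.0] [ 0.6178 -0.1537  0.1337] 0.138
scene wash_bottle 0.87 [208.0, 149.5, 242.9, 209.7] [ 0.6144 -0.2462  0.097 ] 0.152
scene puck_case 0.57 [181.8, 122.5, 244.1, 181.8] [ 0.5337 -0.3866  0.0196] 0.149
```

```bash
python3 - <<'E'
import cv2
a=cv2.imread("pics/top0.png")[130:330,230:470]; cv2.imwrite("pics/a.png",cv2.resize(a,(720,600),interpolation=cv2.INTER_CUBIC))
E
```

```text
(no output)
```

View pics/a.png

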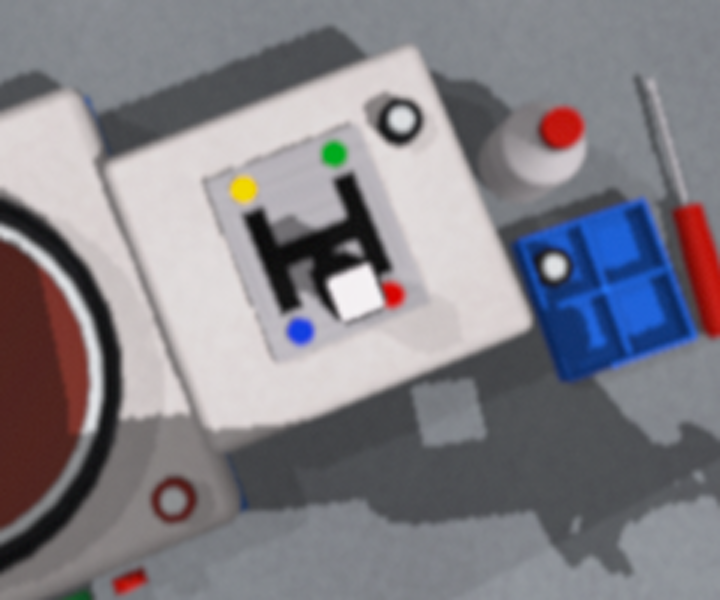

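View pics/scene0.png

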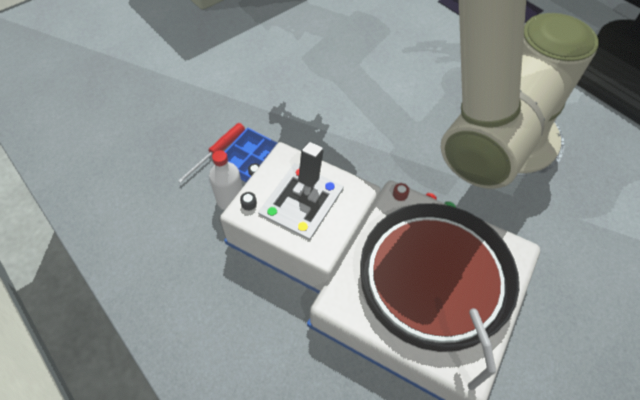

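Green is far-right (crop 334,153), red near-right, yellow far-left and blue near-left. The lever is in park. Next I'll get the gate pose from the disc centroids.

```bash
cat >> h.py <<'E'
OFF={"g":(.05,-.032),"r":(-.05,-.032),"y":(.05,.032),"b":(-.05,.032)}
def ray_z(im,u,v,z):
    E=np.array(im["extrinsics"]); d=E[:3,:3]@np.array([(u-im["cx"])/im["fx"],-(v-im["cy"])/im["fy"],-1]); o=E[:3,3]
    return o+d*(z-o[2])/d[2]
def grip_top(im,G,yaw):
    # white top of grip: depth points above 0.195 near the gate, in gate axes
    P=pts(im,np.ones((400,640),bool)); c,s=np.cos(yaw),np.sin(yaw)
    d=P[:,:2]-G; L=np.c_[d[:,0]*c+d[:,1]*s,-d[:,0]*s+d[:,1]*c,P[:,2]]
    return L[(abs(L[:,0])<.09)&(abs(L[:,1])<.09)&(L[:,2]>.14)]
E
python3 - <<'E'
from h import *
im=manip.get_image("top"); hsv=cv2.cvtColor(im["image"],cv2.COLOR_RGB2HSV)
R={"g":(50,75),"y":(22,35),"b":(108,130),"r":(0,8)}; W={}
box=np.zeros((400,640),bool); box[170:245,297:372]=1
for k,(a,b) in R.items():
    m=box&(hsv[...,0]>=a)&(hsv[...,0]<=b)&(hsv[...,1]>140)&(hsv[...,2]>90)
    v,u=np.nonzero(m); W[k]=ray_z(im,u.mean(),v.mean(),.125)[:2]; print(k,len(u),u.mean(),v.mean(),W[k].round(4), np.median(pts(im,m)[:,2]))
ks=["g","y","b"]; A=np.array([OFF[k] for k in ks]); B=np.array([W[k] for k in ks])
H=(A-A.mean(0)).T@(B-B.mean(0)); yaw=np.arctan2(H[0,1]-H[1,0],H[0,0]+H[1,1])
Rm=np.array([[np.cos(yaw),-np.sin(yaw)],[np.sin(yaw),np.cos(yaw)]])
G=B.mean(0)-Rm@A.mean(0); print("gate",G,yaw); print("resid",(A@Rm.T+G-B)*1000)
print("red pred",Rm@OFF["r"]+G)
L=grip_top(im,G,yaw); print(len(L)); t=L[L[:,2]>.2]; print(t.mean(0),t.min(0),t.max(0))
np.save("gate.npy",[*G,yaw])
s=manip.read_state(); p=s["eef_pos"]; d=p[:2]-G; print("TCP in gate",Rm.T@d,p[2], manip.read_state()["ee_rot"])
E
```

```text
g 43 341.0 180.86046511627907 [ 0.5958 -0.1151] 0.12637530309842449
y 55 310.6727272727273 192.56363636363636 [ 0.5733 -0.0548] 0.12659052436625828
b 51 329.6862745098039 240.09803921568627 [ 0.4794 -0.0904] 0.12616076998092696
r 41 360.5121951219512 227.58536585365854 [ 0.5027 -0.1511] 0.12625314258271303
gate [ 0.5376362  -0.10260284] 0.3607813796506596
resid [[-0.05384392  0.1746988 ]
 [-0.13190445 -0.25250499]
 [ 0.18574838  0.07780619]]
red pred [ 0.50215131 -0.15019299]
445
[-0.04180726 -0.00041748  0.2184748 ] [-0.05872634 -0.01735897  0.20002875] [-0.02310564  0.01479327  0.22541348]
TCP in gate [-0.41805401 -0.23693832] 0.21259667656715409 [ 9.74373117e-01  2.24937831e-01  3.51746429e-06 -1.16671755e-05]
```

```bash
python3 -m inch '[{"offset":[0.846,-0.516,0.0],"rotation":[0,0,0.059]},{"offset":[0.846,-0.516,0.0],"rotation":[0,0,0.059]},{"offset":[0.846,-0.516,0.0],"rotation":[0,0,0.059]},{"offset":[0.846,-0.516,0.0],"rotation":[0,0,0.059]},{"offset":[0.846,-0.516,0.0],"rotation":[0,0,0.059]},{"offset":[0.846,-0.516,0.0],"rotation":[0,0,0.059]},{"offset":[0.846,-0.516,0.0],"rotation":[0,0,0.059]},{"offset":[0.846,-0.516,0.0],"rotation":[0,0,0.059]},{"offset":[0.846,-0.516,0.0],"rotation":[0,0,0.059]},{"offset":[0.846,-0.516,0.0],"rotation":[0,0,0.059]},{"offset":[0.846,-0.516,0.0],"rotation":[0,0,0.059]},{"offset":[0.846,-0.516,0.0],"rotation":[0,0,0.059]},{"offset":[0.846,-0.516,0.0],"rotation":[0,0,0.059]},{"offset":[0.846,-0.516,0.079],"rotation":[0,0,0.059]},{"offset":[0.846,-0.516,0.079],"rotation":[0,0,0.059]},{"offset":[0.846,-0.516,0.079],"rotation":[0,0,0.059]}]' -1
cat >> h.py <<'E'
def look(tag):
    gx,gy,yaw=np.load("gate.npy"); G=np.array([gx,gy]); c,s=np.cos(yaw),np.sin(yaw)
    st=manip.read_state(); d=st["eef_pos"][:2]-G; q=st["ee_rot"]
    print("t",st["time"],"TCP gate mm",np.round([1e3*(d[0]*c+d[1]*s),1e3*(-d[0]*s+d[1]*c),1e3*st["eef_pos"][2]],1),"toolyaw-err",2*np.arctan2(q[1],q[0])-yaw,"F",st["force"].round(1),"w",st["gripper_width"])
    for cam in("top","scene"):
        im=manip.get_image(cam); cv2.imwrite(f"pics/{cam}_{tag}.png",im["image"][:,:,::-1])
        for m in manip.masks_of(cam,"grip")[:1]:
            P=pts(im,m["region"]); e=P[:,:2]-G; L=np.c_[e[:,0]*c+e[:,1]*s,-e[:,0]*s+e[:,1]*c,P[:,2]]*1e3
            t=L[(L[:,2]>200)&(L[:,2]<230)]; print(cam,round(m["p"],2),m["box"],len(t))
            if len(t): print(" top z>200: 2/50/98%",np.percentile(t,[2,50,98],axis=0).round(1).tolist())
E
python3 -c "
from h import *
look('1')
a=cv2.imread('pics/top_1.png')[130:330,230:470];b=cv2.imread('pics/scene_1.png')[80:280,180:420]
cv2.imwrite('pics/ab1.png',cv2.resize(np.hstack([a,b]),(800,333),interpolation=cv2.INTER_CUBIC))"
```

```text
time: 2.28
eef_pos: [0.4429, -0.1386, 0.1806]
ee_rot: [0.984, 0.179, -0.001, -0.001]
force: [0.6, 0.0, 0.5]
gripper_width: -0.0001
grasp_force: 0.0
t 2.2833 TCP gate mm [-101.4   -0.2  180.6] toolyaw-err -0.0013709060165100762 F [0.6 0.  0.5] w -7.286349456544178e-05
scene 0.68 [298.4, 143.5, 322.9, 192.8] 382
 top z>200: 2/50/98% [[-55.0, -13.7, 200.6], [-32.9, 3.1, 216.5], [-24.1, 15.3, 222.1]]
```

View pics/ab1.png

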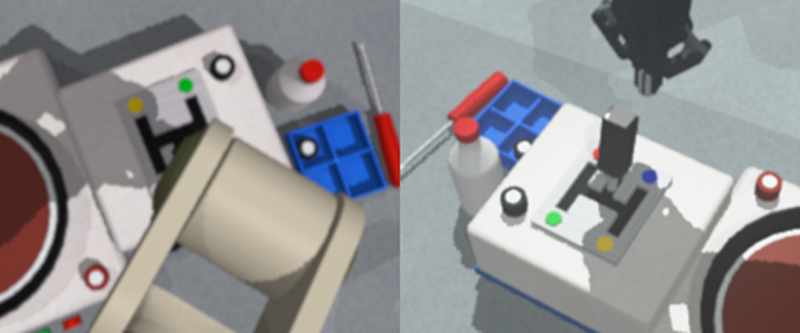

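```bash
cat >> h.py <<'E'
from scipy.optimize import least_squares
def lean(cam="scene",save=None):
    gx,gy,yaw=np.load("gate.npy"); c,s=np.cos(yaw),np.sin(yaw)
    im=manip.get_image(cam); 
    if save: cv2.imwrite(f"pics/{save}.png",im["image"][:,:,::-1])
    ms=manip.masks_of(cam,"grip")
    if not ms: return print("no grip")
    P=pts(im,cv2.erode(ms[0]["region"].astype(np.uint8),np.ones((3,3)))>0); e=P[:,:2]-[gx,gy]
    L=np.c_[e[:,0]*c+e[:,1]*s,-e[:,0]*s+e[:,1]*c,P[:,2]-.015]
    L=L[(abs(L[:,0])<.1)&(abs(L[:,1])<.1)&(L[:,2]>.12)]
    def f(p):
        z=np.array([np.tan(p[0]),np.tan(p[1]),1]); z/=np.linalg.norm(z)
        x=np.array([1,0,0])-z[0]*z; x/=np.linalg.norm(x); y=np.cross(z,x)
        q=abs(np.c_[L@x,L@y,L@z-.170])-[.016,.016,.036]
        return np.linalg.norm(np.maximum(q,0),axis=1)+np.minimum(q.max(1),0)
    best=min((least_squares(f,[a,b],loss="soft_l1",f_scale=.002) for a in(-.25,0,.25) for b in(-.3,0,)),key=lambda r:r.cost)
    st=manip.read_state(); d=st["eef_pos"][:2]-[gx,gy]; q=st["ee_rot"]; F=st["force"]
    print("lean",best.x.round(3),"rms mm",1e3*np.sqrt(np.mean(f(best.x)**2)).round(5),len(L),"p",round(ms[0]["p"],2),"t",st["time"])
    print("TCP gate mm",np.round([1e3*(d[0]*c+d[1]*s),1e3*(-d[0]*s+d[1]*c),1e3*st["eef_pos"][2]],1),"F gate",np.round([F[0]*c+F[1]*s,-F[0]*s+F[1]*c,F[2]],1))
E
python3 -c "
from h import *
lean()"
python3 -m inch '[{"offset":[0.05,0,0],"rotation":[0,0,0]},{"offset":[0.07,0,0],"rotation":[0,0,0]},{"offset":[0.085,0,0],"rotation":[0,0,0]},{"offset":[0.1,0,0],"rotation":[0,0,0]},{"offset":[0.11,0,0],"rotation":[0,0,0]},{"offset":[0.12,0,0],"rotation":[0,0,0]},{"offset":[0.13,0,0],"rotation":[0,0,0]},{"offset":[0.14,0,0],"rotation":[0,0,0]},{"offset":[0.15,0,0],"rotation":[0,0,0]},{"offset":[0.155,0,0],"rotation":[0,0,0]},{"offset":[0.16,0,0],"rotation":[0,0,0]},{"offset":[0.16,0,0],"rotation":[0,0,0]},{"offset":[0.16,0,0],"rotation":[0,0,0]}]'
python3 -c "
from h import *
lean(save='s2')"
```

```text
lean [-0.216 -0.007] rms mm 1.6700000000000002 734 p 0.78 t 2.5833
TCP gate mm [-100.2   -0.4  181.8] F gate [-0.7  0.2 -0.6]
time: 3.67
eef_pos: [0.5037, -0.1154, 0.1809]
ee_rot: [0.984, 0.18, -0.0, -0.0]
force: [-0.8, -0.6, 0.0]
gripper_width: 0.0003
grasp_force: 0.5
lean [-0.055 -0.007] rms mm 1.66 676 p 0.72 t 3.7667
TCP gate mm [-36.3   0.  180.9] F gate [-0.7 -0.2 -0.4]
```

```bash
python3 -m inch '[{"offset":[0.007,0,0],"rotation":[0,0,0]},{"offset":[0.014,0,0],"rotation":[0,0,0]},{"offset":[0.02,0,0],"rotation":[0,0,0]},{"offset":[0.021,0,0],"rotation":[0,0,0]},{"offset":[0.021,0,0],"rotation":[0,0,0]}]'
python3 -c "
from h import *
lean(save='s3')
a=cv2.imread('pics/s3.png')[110:260,220:400]
cv2.imwrite('pics/s3c.png',cv2.resize(a,(720,600),interpolation=cv2.INTER_CUBIC))"
```

```text
time: 4.18
eef_pos: [0.5117, -0.1123, 0.1809]
ee_rot: [0.984, 0.18, -0.0, -0.0]
force: [-1.2, -0.9, 1.2]
gripper_width: 0.0002
grasp_force: 0.7
lean [-0.013 -0.007] rms mm 1.64 638 p 0.7 t 4.2833
TCP gate mm [-27.9   0.  180.9] F gate [-0.8 -0.7 -0.1]
```

View pics/s3c.png

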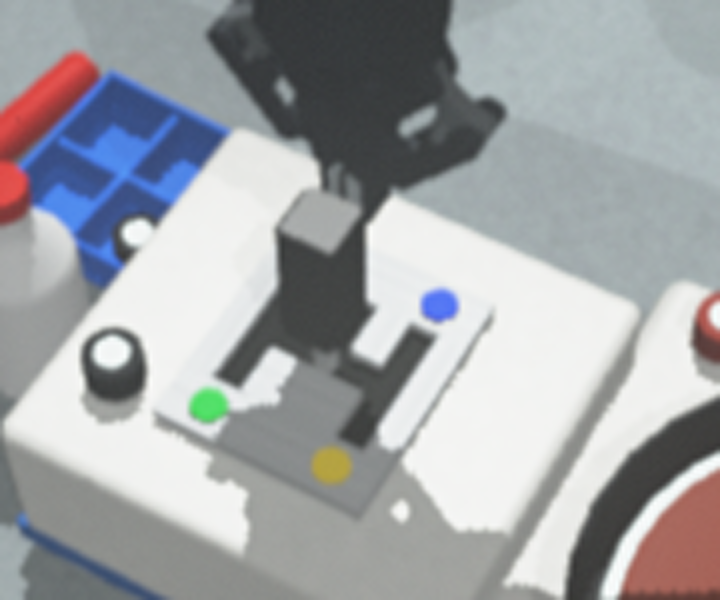

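```bash
python3 -m inch '[{"offset":[0.003,0,0],"rotation":[0,0,0]},{"offset":[0.003,0,0],"rotation":[0,0,0]},{"offset":[-0.07,0,0],"rotation":[0,0,0]},{"offset":[-0.13,0,0],"rotation":[0,0,0]},{"offset":[-0.13,0,0],"rotation":[0,0,0]},{"offset":[-0.13,-0.15,0],"rotation":[0,0,-1]},{"offset":[-0.13,-0.15,0],"rotation":[0,0,-1]},{"offset":[-0.13,-0.15,0],"rotation":[0,0,-1]},{"offset":[-0.13,-0.15,0],"rotation":[0,0,-1]},{"offset":[-0.13,-0.15,0],"rotation":[0,0,-1]},{"offset":[-0.13,-0.15,0],"rotation":[0,0,-1]},{"offset":[-0.13,-0.15,0],"rotation":[0,0,-1]},{"offset":[-0.13,-0.15,0],"rotation":[0,0,-1]},{"offset":[-0.13,-0.15,0],"rotation":[0,0,-1]},{"offset":[-0.13,-0.15,0],"rotation":[0,0,-1]},{"offset":[-0.13,-0.15,0],"rotation":[0,0,-1]},{"offset":[-0.13,-0.15,0],"rotation":[0,0,-1]},{"offset":[-0.13,-0.15,0],"rotation":[0,0,-1]},{"offset":[-0.13,-0.15,0],"rotation":[0,0,-1]}]'
python3 -c "
from h import *
lean(save='s4')
s=manip.read_state();q=s['ee_rot'];print(2*np.arctan2(q[1],q[0])-np.load('gate.npy')[2])
a=cv2.imread('pics/s4.png')[110:260,220:400]
cv2.imwrite('pics/s4c.png',cv2.resize(a,(720,600),interpolation=cv2.INTER_CUBIC))"
```

```text
time: 5.87
eef_pos: [0.4421, -0.0745, 0.181]
ee_rot: [0.568, 0.823, 0.0, 0.0]
force: [0.2, -0.3, 0.0]
gripper_width: -0.0002
grasp_force: 0.0
lean [-0.009 -0.007] rms mm 1.64 636 p 0.73 t 5.9667
TCP gate mm [-79.6  60.  181. ] F gate [-0.9  0.1 -0.5]
1.5686548515449414
```

View pics/s4c.png

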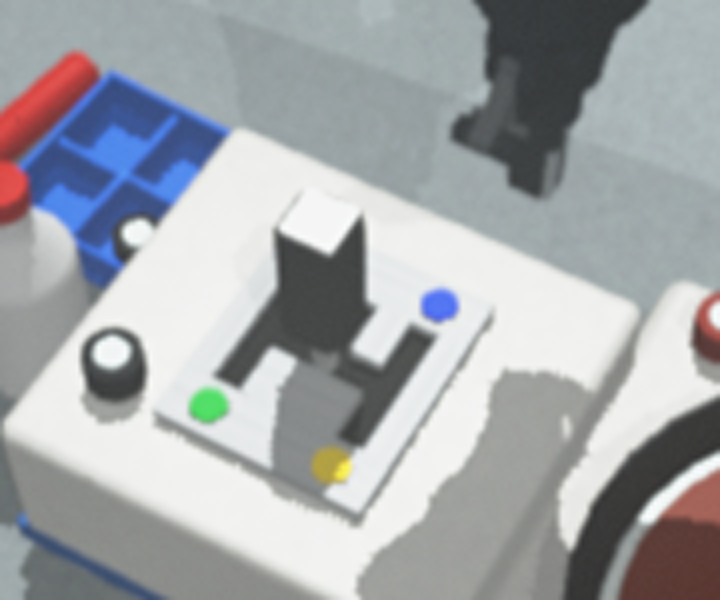

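```bash
python3 -m inch '[{"offset":[0,0.1,0],"rotation":[0,0,0]},{"offset":[0,0.199,0],"rotation":[0,0,0]},{"offset":[0,0.199,0],"rotation":[0,0,0]},{"offset":[0,0.199,0],"rotation":[0,0,0]},{"offset":[-0.06,0.199,0],"rotation":[0,0,0]},{"offset":[-0.075,0.199,0],"rotation":[0,0,0]},{"offset":[-0.085,0.199,0],"rotation":[0,0,0]},{"offset":[-0.097,0.199,0],"rotation":[0,0,0]},{"offset":[-0.11,0.199,0],"rotation":[0,0,0]},{"offset":[-0.122,0.199,0],"rotation":[0,0,0]},{"offset":[-0.135,0.199,0],"rotation":[0,0,0]},{"offset":[-0.145,0.199,0],"rotation":[0,0,0]},{"offset":[-0.145,0.199,0],"rotation":[0,0,0]}]'
python3 -c "
from h import *
lean(save='s5')"
```

```text
time: 7.05
eef_pos: [0.5368, -0.1015, 0.1809]
ee_rot: [0.569, 0.822, -0.0, 0.0]
force: [-0.6, 0.8, 0.6]
gripper_width: -0.0002
grasp_force: 0.6
lean [-0.009 -0.131] rms mm 1.1900000000000002 337 p 0.6 t 7.15
TCP gate mm [ -0.3   1.9 180.8] F gate [-1.1  0.1  0.5]
```

```bash
python3 -m inch '[{"offset":[-0.012,0,0],"rotation":[0,0,0]},{"offset":[-0.024,0,0],"rotation":[0,0,0]},{"offset":[-0.036,0,0],"rotation":[0,0,0]},{"offset":[-0.046,0,0],"rotation":[0,0,0]},{"offset":[-0.05,0,0],"rotation":[0,0,0]},{"offset":[-0.05,0,0],"rotation":[0,0,0]}]'
python3 -c "
from h import *
lean(save='s6')
a=cv2.imread('pics/s6.png')[110:260,220:400]
cv2.imwrite('pics/s6c.png',cv2.resize(a,(720,600),interpolation=cv2.INTER_CUBIC))"
```

```text
time: 7.65
eef_pos: [0.5439, -0.12, 0.1809]
ee_rot: [0.569, 0.822, -0.0, 0.0]
force: [-1.4, 1.4, -0.9]
gripper_width: 0.0004
grasp_force: 0.4
lean [-0.009 -0.235] rms mm 1.1900000000000002 365 p 0.66 t 7.75
TCP gate mm [ -0.3 -18.1 181. ] F gate [-0.1 -0.5 -0.4]
```

View pics/s6c.png

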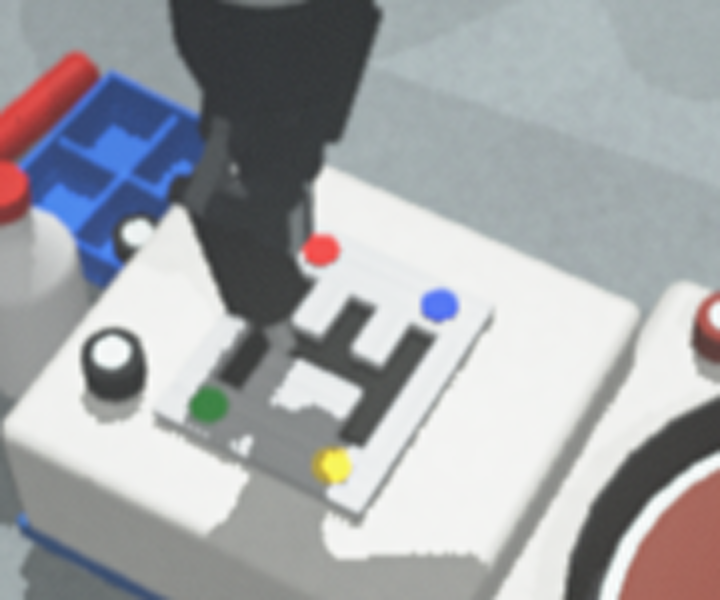

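```bash
python3 -m inch '[{"offset":[-0.008,0,0],"rotation":[0,0,0]},{"offset":[-0.015,0,0],"rotation":[0,0,0]},{"offset":[-0.02,0,0],"rotation":[0,0,0]},{"offset":[-0.02,0,0],"rotation":[0,0,0]}]'
python3 -c "
from h import *
lean(save='s7')"
```

```text
time: 8.08
eef_pos: [0.5467, -0.1274, 0.181]
ee_rot: [0.569, 0.823, -0.0, 0.0]
force: [-0.6, 1.0, -0.1]
gripper_width: 0.0
grasp_force: 0.5
lean [-0.009 -0.274] rms mm 1.34 367 p 0.97 t 8.1833
TCP gate mm [ -0.3 -26.1 181. ] F gate [-0.1  1.   0.7]
```

```bash
python3 -m inch '[{"offset":[0.08,0,0],"rotation":[0,0,0]},{"offset":[0.16,0,0],"rotation":[0,0,0]},{"offset":[0.2,0,0],"rotation":[0,0,0]},{"offset":[0.2,0,0],"rotation":[0,0,0]}]'
python3 -c "
from h import *
lean(save='s8')
a=cv2.imread('pics/s8.png')[110:260,220:400]
cv2.imwrite('pics/s8c.png',cv2.resize(a,(720,600),interpolation=cv2.INTER_CUBIC))"
```

```text
time: 8.52
eef_pos: [0.5176, -0.0498, 0.1815]
ee_rot: [0.567, 0.823, 0.0, 0.0]
force: [0.1, 0.1, -0.3]
gripper_width: 0.0004
grasp_force: 0.0
lean [-0.009 -0.273] rms mm 1.5299999999999998 726 p 0.66 t 8.6167
TCP gate mm [ -0.   53.7 181.4] F gate [ 0.5 -0.9  0.1]
```

View pics/s8c.png

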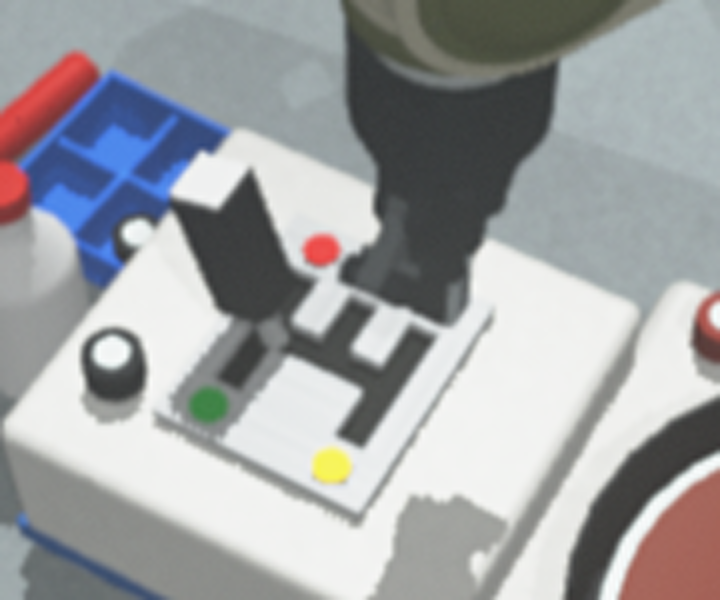

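```bash
python3 -m inch '[{"offset":[-0.09,0,0],"rotation":[0,0,0]},{"offset":[-0.17,0,0],"rotation":[0,0,0]},{"offset":[-0.195,0,0],"rotation":[0,0,0]},{"offset":[-0.205,0,0],"rotation":[0,0,0]},{"offset":[-0.212,0,0],"rotation":[0,0,0]},{"offset":[-0.217,0,0],"rotation":[0,0,0]},{"offset":[-0.217,0,0],"rotation":[0,0,0]}]'
python3 -c "
from h import *
lean(save='s9')"
```

```text
time: 9.2
eef_pos: [0.5486, -0.1327, 0.1808]
ee_rot: [0.568, 0.823, 0.0, -0.001]
force: [-0.8, 2.1, -0.5]
gripper_width: -0.0002
grasp_force: 0.9
lean [-0.009 -0.303] rms mm 1.24 402 p 0.91 t 9.3
TCP gate mm [ -0.2 -32.  181.1] F gate [ 0.   1.4 -0. ]
```

```bash
python3 -m inch '[{"offset":[-0.004,0,0],"rotation":[0,0,0]},{"offset":[-0.004,0,0],"rotation":[0,0,0]},{"offset":[0.07,0,0],"rotation":[0,0,0]},{"offset":[0.14,0,0],"rotation":[0,0,0]},{"offset":[0.14,-0.1,0],"rotation":[0,0,0]},{"offset":[0.14,-0.22,0],"rotation":[0,0,0]},{"offset":[0.14,-0.22,0],"rotation":[0,0,1]},{"offset":[-0.05,-0.22,0],"rotation":[0,0,1]},{"offset":[-0.05,-0.22,0],"rotation":[0,0,1]},{"offset":[-0.05,-0.22,0],"rotation":[0,0,1]},{"offset":[-0.05,-0.22,0],"rotation":[0,0,1]},{"offset":[-0.05,-0.22,0],"rotation":[0,0,1]},{"offset":[-0.05,-0.22,0],"rotation":[0,0,1]},{"offset":[-0.05,-0.22,0],"rotation":[0,0,1]},{"offset":[-0.05,-0.22,0],"rotation":[0,0,1]},{"offset":[-0.05,-0.22,0],"rotation":[0,0,1]},{"offset":[-0.05,-0.22,0],"rotation":[0,0,1]},{"offset":[-0.05,-0.22,0],"rotation":[0,0,1]},{"offset":[-0.05,-0.22,0],"rotation":[0,0,1]},{"offset":[-0.05,-0.22,0],"rotation":[0,0,1]}]'
python3 -c "
from h import *
lean(save='s10')
s=manip.read_state();q=s['ee_rot'];print(2*np.arctan2(q[1],q[0])-np.load('gate.npy')[2])
a=cv2.imread('pics/s10.png')[110:260,220:400]
cv2.imwrite('pics/s10c.png',cv2.resize(a,(720,600),interpolation=cv2.INTER_CUBIC))"
```

```text
time: 10.97
eef_pos: [0.474, -0.1833, 0.1814]
ee_rot: [0.984, 0.179, 0.0, 0.001]
force: [0.9, -0.0, -0.1]
gripper_width: -0.0001
grasp_force: 0.0
lean [-0.009 -0.305] rms mm 1.5 739 p 0.75 t 11.0667
TCP gate mm [-88.1 -53.  181.3] F gate [ 0.2  0.2 -0. ]
0.0031481496870094383
```

View pics/s10c.png

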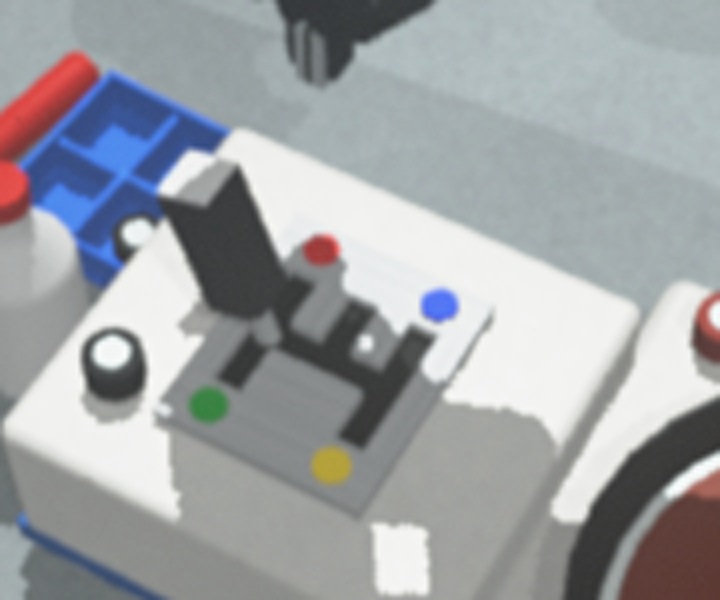

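```bash
python3 -m inch '[{"offset":[0.07,0,0],"rotation":[0,0,0]},{"offset":[0.12,0,0],"rotation":[0,0,0]},{"offset":[0.14,0,0],"rotation":[0,0,0]},{"offset":[0.15,0,0],"rotation":[0,0,0]},{"offset":[0.16,0,0],"rotation":[0,0,0]},{"offset":[0.17,0,0],"rotation":[0,0,0]},{"offset":[0.18,0,0],"rotation":[0,0,0]},{"offset":[0.19,0,0],"rotation":[0,0,0]},{"offset":[0.2,0,0],"rotation":[0,0,0]},{"offset":[0.21,0,0],"rotation":[0,0,0]},{"offset":[0.22,0,0],"rotation":[0,0,0]},{"offset":[0.22,0,0],"rotation":[0,0,0]}]'
python3 -c "
from h import *
lean(save='s11')"
```

```text
time: 12.07
eef_pos: [0.5566, -0.1518, 0.1808]
ee_rot: [0.984, 0.18, 0.0, -0.0]
force: [-0.4, -0.3, 1.3]
gripper_width: -0.0001
grasp_force: 0.4
lean [ 0.133 -0.308] rms mm 1.4300000000000002 778 p 0.62 t 12.1667
TCP gate mm [ -0.  -52.8 180.8] F gate [-0.4  0.2  1.3]
```

```bash
python3 -m inch '[{"offset":[0.01,0,0],"rotation":[0,0,0]},{"offset":[0.02,0,0],"rotation":[0,0,0]},{"offset":[0.03,0,0],"rotation":[0,0,0]},{"offset":[0.04,0,0],"rotation":[0,0,0]},{"offset":[0.05,0,0],"rotation":[0,0,0]},{"offset":[0.055,0,0],"rotation":[0,0,0]},{"offset":[0.055,0,0],"rotation":[0,0,0]}]'
python3 -c "
from h import *
lean(save='s12')"
```

```text
time: 12.75
eef_pos: [0.5772, -0.1441, 0.181]
ee_rot: [0.984, 0.18, 0.0, 0.0]
force: [-0.8, 0.4, 0.5]
gripper_width: -0.0001
grasp_force: 0.2
lean [ 0.247 -0.312] rms mm 1.57 667 p 0.76 t 12.85
TCP gate mm [ 22.1 -52.9 181.2] F gate [-0.1  0.1  0.1]
```

```bash
python3 -m inch '[{"offset":[0.004,0,0],"rotation":[0,0,0]},{"offset":[0.008,0,0],"rotation":[0,0,0]},{"offset":[0.012,0,0],"rotation":[0,0,0]},{"offset":[0.014,0,0],"rotation":[0,0,0]},{"offset":[0.014,0,0],"rotation":[0,0,0]}]'
python3 -c "
from h import *
lean(save='s13')"
python3 -m inch '[{"offset":[0.002,0,0],"rotation":[0,0,0]},{"offset":[0.002,0,0],"rotation":[0,0,0]}]'
python3 -c "
from h import *
lean(save='s14')"
```

```text
time: 13.27
eef_pos: [0.5807, -0.1427, 0.1807]
ee_rot: [0.984, 0.18, -0.002, -0.0]
force: [-9.0, -2.8, 0.9]
gripper_width: -0.0001
grasp_force: 4.5
lean [ 0.265 -0.312] rms mm 1.5299999999999998 702 p 0.76 t 13.3667
TCP gate mm [ 26.1 -52.7 180.7] F gate [-8.7 -0.1 -0. ]
time: 13.53
eef_pos: [0.5809, -0.1426, 0.1806]
ee_rot: [0.984, 0.179, -0.003, -0.0]
force: [-11.4, -3.0, 1.4]
gripper_width: -0.0
grasp_force: 5.8
lean [ 0.267 -0.312] rms mm 1.5299999999999998 692 p 0.66 t 13.6333
TCP gate mm [ 26.4 -52.7 180.6] F gate [-11.5   1.6   1.4]
```

It has met the slot's end, so it's home. I'll back off and check.

```bash
python3 -m inch '[{"offset":[-0.03,0,0],"rotation":[0,0,0]},{"offset":[-0.12,0,0],"rotation":[0,0,0]},{"offset":[-0.22,0,0],"rotation":[0,0,0]},{"offset":[-0.3,0,0],"rotation":[0,0,0]},{"offset":[-0.35,0,-0.1],"rotation":[0,0,0]},{"offset":[-0.35,0,-0.1],"rotation":[0,0,0]},{"offset":[-0.35,0,-0.1],"rotation":[0,0,0]}]'
python3 -c "
from h import *
lean(save='s15')
a=cv2.imread('pics/s15.png')[110:260,220:400]
cv2.imwrite('pics/s15c.png',cv2.resize(a,(720,600),interpolation=cv2.INTER_CUBIC))"
```

```text
time: 14.22
eef_pos: [0.4521, -0.1925, 0.2234]
ee_rot: [0.984, 0.179, 0.002, 0.002]
force: [0.5, -0.0, 0.2]
gripper_width: -0.0002
grasp_force: 0.0
lean [ 0.267 -0.313] rms mm 1.5299999999999998 650 p 0.57 t 14.3167
TCP gate mm [-111.5  -52.9  220.8] F gate [ 0.5 -0.6 -0.2]
```

View pics/s15c.png

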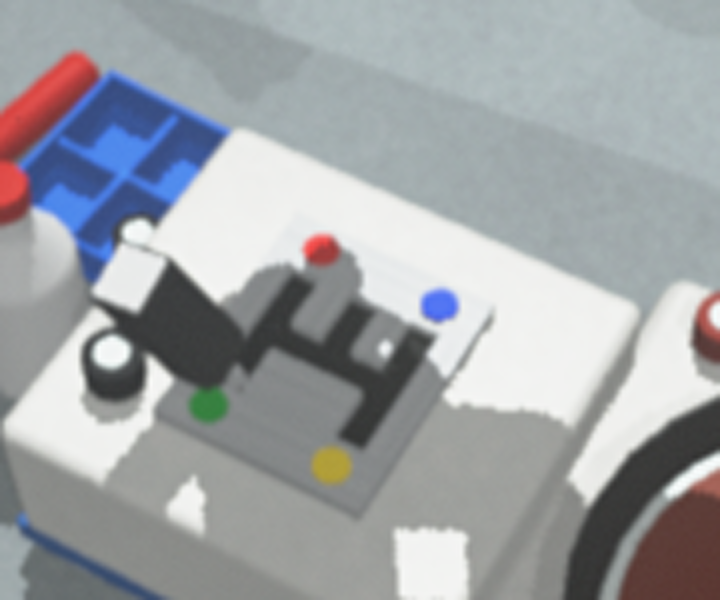

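The lever leans over the green disc (205,403), with the shaft at the end of that slot. The puck (110,365) and the other loose things in view haven't moved, and the hand is clear.

```bash
python3 -c "
from cell import manip
print(manip.hand_in())"
```

```text
the job is handed in; nothing more can be done
None
```

The lever is fully home in the green (far-right) slot, moved there by pushes alone without entering any other coloured slot; the hand is clear and the job was handed in at about 14 s.

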